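# Ready the pigment scale: power, unit, tare

### The job

An empty lacquer bowl already stands on the pan of the bench scale; get the scale ready for weighing pigment into it. With a fingertip lightly press and let go, one key at a time, first the round power key, then the square unit key beside it, and last the wide tare key. Leave the other square key (print) alone, do not touch the bowl or the pan, and do not disturb the jar, tumbler and brush beside the scale.

Things in the scene. Friction and masses are not known exactly. Their poses are not given: they have to be found in the camera images.
- scale: white bench scale, stays put, 220 mm wide (y), 280 deep (x), 74 high. Origin: middle of its footprint on the table; x from its front (keys) to its back, y to its left, z up. The front 100 mm is a panel sloping down to the front by 12 degrees: grey keys in one row along y, 110 mm in front of the origin, tops 53 mm above the table; behind them a blank display under 3 mm proud of the panel
- pan: square steel weighing pan, 165 x 165 x 4 mm, fixed on the back part of the scale, its middle 50 mm behind the scale's origin, so its front edge is 77 mm behind the key row. Origin: middle of its underside, 70 mm above the table; axes as the scale's
- power_top (a point): middle of the top face of the power key (round, 22 mm across, the left end of the key row as seen from the scale's front, 72 mm left of the scale's midline); it rides on the key. z axis: outward normal of the panel, 12 degrees from vertical towards the scale's front; y axis: along the row to the scale's left. At rest the top is 7 mm proud of the panel
- unit_top (a point): middle of the top face of the unit key (square, 22 x 22 mm, next to the power key, 27 mm left of the midline); it rides on the key. z axis: outward normal of the panel, 12 degrees from vertical towards the scale's front; y axis: along the row to the scale's left. At rest the top is 7 mm proud of the panel
- print_top (a point): middle of the top face of the print key (square, 22 x 22 mm, between the unit key and the tare key, 18 mm right of the midline); it rides on the key. z axis: outward normal of the panel, 12 degrees from vertical towards the scale's front; y axis: along the row to the scale's left. At rest the top is 7 mm proud of the panel
- tare_top (a point): middle of the top face of the tare key (wide bar, 22 mm deep x 44 mm wide, the right end of the row, its middle 71 mm right of the midline); it rides on the key. z axis: outward normal of the panel, 12 degrees from vertical towards the scale's front; y axis: along the row to the scale's left. At rest the top is 7 mm proud of the panel
- power_key (a joint): travel of the power key into the panel, m: 0 = up, 0.004 = fully down; it counts as pressed past 0.0025. A spring brings it back; about 1.3 N starts it moving, about 4 N holds it fully down
- unit_key (a joint): travel of the unit key into the panel, m: 0 = up, 0.004 = fully down; it counts as pressed past 0.0025. A spring brings it back; about 1.3 N starts it moving, about 4 N holds it fully down
- print_key (a joint): travel of the print key into the panel, m: 0 = up, 0.004 = fully down; it counts as pressed past 0.0025. A spring brings it back; about 1.3 N starts it moving, about 4 N holds it fully down
- tare_key (a joint): travel of the tare key into the panel, m: 0 = up, 0.004 = fully down; it counts as pressed past 0.0025. A spring brings it back; about 1.3 N starts it moving, about 4 N holds it fully down
- bowl: empty round bowl, black outside and red inside, 110 mm across the rim, 50 mm high, loose on the pan, near its middle. Origin: centre of its underside; z up; its rim is 124 mm above the table
- jar: closed glass jar with a metal lid, 52 mm across, 62 mm high, loose on the table at the scale's left. Origin: centre of its underside, z up
- tumbler: clear plastic tumbler, 60 mm across the rim, 75 mm high, empty, loose on the table at the scale's left. Origin: centre of its underside, z up
- brush: flat paint brush, 193 mm long, 34 mm wide, 11 mm thick, wooden handle and dark bristles, lying on the table at the scale's right. Origin: on its underside near the middle; x axis along it, from handle to bristles

How it is judged:
By the outcome, as a careful person would: the job done as asked, in the order asked, and still so for the second after the job is handed in, with the robot touching nothing.
It also fails if it takes over 48 s, if anything falls off the work surface, if the arm or the gripper's body presses on something with over 40 N, if the wrist force passes 120 N, or if a joint passes its speed limit or range.

### The arm

A 6-joint arm with a two-finger parallel gripper is mounted at the origin on the work surface. World frame = base frame: x ahead of the robot, y to its left, z up, the work surface at z = 0. Lengths are in m, angles in rad, forces in N, time in s.
With the tool pointing down it reaches from about 0.4 to 0.925 m from the base axis. Payload 12.5 kg.
Tool frame: the origin (TCP) lies between the finger pads; the fingertips stand ahead of it and the grasp point (between the pads) lies 8 mm behind it (nose_length is the z of the fingertips in the tool frame, in m); z points along the fingers, y is the direction in which the jaws open and shut (so a half turn about z gives the same grasp; the last joint's range is limited). The gripper opens to 95 mm and grips with 3 to 60 N. Pads are 20 mm wide; open, the fingers measure 119 mm over their backs; the gripper's body (75 mm by 180 mm) begins 59 mm behind the grasp point.
Start: joints at [-1.254, 0.491, 1.559, -0, 1.092, -0.106], TCP at [0.256, -0.57, 0.226] pointing down, gripper open.
Joint ranges: [-3.1, 3.1], [-0.84, 2.19], [0.05, 2.79], [-1.13, 4.28], [0.06, 2.93], [-2.69, 2.69]. Speed limits (rad/s): [2.22, 2.22, 2.79, 3.14, 3.14, 3.14].

### API

Orientations are given as a unit quaternion [x, y, z, w].
In Python, from plant import get_obs, read_camera, camera_info, finish_job, nose_length gives the robot as it stands. The module is installed in compiled form; this text tells all that it offers.
- The arm moves only by the tool send_rows, never from a script. Its argument "deltas" is a list of rows, each a list of 7 numbers: the shift along the tool's x, y, z in m, then the turn, a rotation vector about the tool's x, y, z in rad, then the opening, from 0 (shut) to 1 (fully open). In form: [[tx, ty, tz, ax, ay, az, claw], ...]. A call has exactly 5 rows; each row shifts and turns the commanded pose from where the row before left it, along the tool's axes as they then stand; what a row does not reach is not made up. A row lasts 1/8 s, in which the tool goes at most 62.5 mm and 10.7 degrees, less where a joint would pass 70% of its speed; a pose out of reach is approached as far as the arm can. A call with a gripper value outside its range is refused whole. The fingers move at their own pace and stop on an object; "squeeze" is the grip in N (left out, the last holds). Time passes only in rows, so rows that do not move let the fingers close, or fill a call up. It gives the time, the measured TCP pose, the force and the opening at its end, in the units of the state.
- get_obs(): the state, without advancing time (a new reading comes with each control period).
- read_camera(name): name is "scene" or "top" or "wrist"; returns the picture (384x512x3 uint8, red, green, blue); there is no depth.
- camera_info(name): a dict with "K" (3x3 intrinsics, pixels), "R" (3x3) and "t" (3): a world point X has camera coordinates R X + t; the wrist camera has in their place "hand_eye" (4x4, takes a point from camera to tool coordinates, whose origin is the TCP and whose axes are the flange's). Camera axes: x right, y down, z forward; pixel columns grow to the right and rows downward; lengths in m; the calibration is good to about 2 mm. A picture is of the moment at which its call begins: read the wrist's pose just before it. camera_info takes no time and is no camera call.
- finish_job(): hands the job in, once; it reports no verdict.
The state is a dict: "clock": time; "joints": joint angles; "qd": joint speeds; "tau": joint torques, N m; "tcp_pos": TCP position; "orientation": TCP orientation; "ft_force": force on the tool from outside, world axes, zero at the start; "wrist_torque": the same for the moment, N m; "width": opening from 0.0 (shut) to 1.0 (fully open).
Only numpy, scipy, OpenCV 4.12 (cv2) and the standard library are available. Lean on these libraries where they do the work, as an engineer would, in place of code of your own. Each camera call takes 0.05 s, during which the arm holds its last target.

## Working session

There is one attempt and no reset: what is moved stays moved. The work goes in short steps, Python scripts to look and compute and a tool call to move; the robot and the scene stay as the last step left them, time stands still between calls to the robot, and variables do not carry over. Pictures are saved under pics/ and viewed, and the job is handed in when it is done.

Besides the shell and the picture viewer there is one more tool, called as name(argument=value, ...) on one line, values as JSON. send_rows: Moves the arm, as the interface text tells. Its arguments: {"type":"object","properties":{"deltas":{"type":"array","items":{"type":"array","items":{"type":"number"}}},"squeeze":{"type":"number"}},"required":["deltas"]}

```bash
mkdir -p pics; ls; python3 - <<'E'
from plant import *
import cv2,numpy as np
try: print('nose',nose_length() if callable(nose_length) else nose_length)
except Exception as e: print(e)
o=get_obs(); print({k:np.round(v,4).tolist() for k,v in o.items()})
for n in ['scene','top','wrist']:
    im=read_camera(n); cv2.imwrite(f'pics/{n}0.png',im[:,:,::-1])
    print(n,{k:np.round(v,4).tolist() for k,v in camera_info(n).items()})
E
```

```text
pics
nose 0.011
{'clock': 0.0, 'joints': [-1.2536, 0.4916, 1.5594, 0.0, 1.0917, -0.1056], 'qd': [-0.0024, -0.0003, 0.0008, 0.0002, 0.0013, 0.0009], 'tau': [-0.0008, -61.2645, -25.8181, 0.0692, 0.0482, -0.0002], 'tcp_pos': [0.2564, -0.5697, 0.225], 'orientation': [0.9777, 0.2098, -0.0001, -0.0005], 'ft_force': [-0.1616, -0.0481, 0.3901], 'wrist_torque': [-0.0203, -0.0215, -0.003], 'width': 1.0}
scene {'K': [[386.6896, 0.0, 256.016], [0.0, 386.6896, 192.2251], [0.0, 0.0, 1.0]], 'R': [[-0.4919, 0.8707, 0.0033], [0.6618, 0.3764, -0.6483], [-0.5657, -0.3167, -0.7614]], 't': [0.2598, -0.4007, 1.4103]}
top {'K': [[381.6069, 0.0, 250.1964], [0.0, 381.6069, 188.4699], [0.0, 0.0, 1.0]], 'R': [[-0.1789, -0.9839, -0.0019], [-0.9639, 0.1757, -0.2002], [0.1973, -0.034, -0.9797]], 't': [0.1705, 0.6494, 0.7337]}
wrist {'K': [[278.4213, 0.0, 253.5926], [0.0, 278.4213, 190.0177], [0.0, 0.0, 1.0]], 'hand_eye': [[-0.0005, -0.9644, -0.2646, 0.0748], [1.0, -0.0006, 0.0, -0.0008], [-0.0002, -0.2646, 0.9644, -0.159], [0.0, 0.0, 0.0, 1.0]]}
```

View pics/scene0.png

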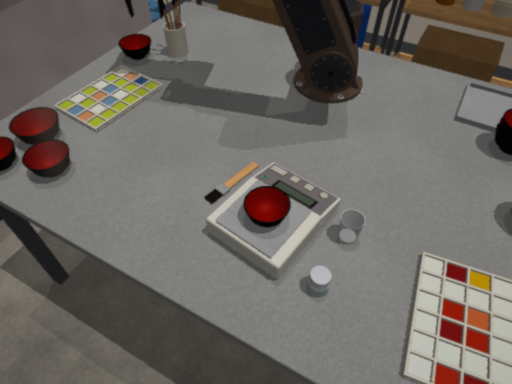

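View pics/top0.png

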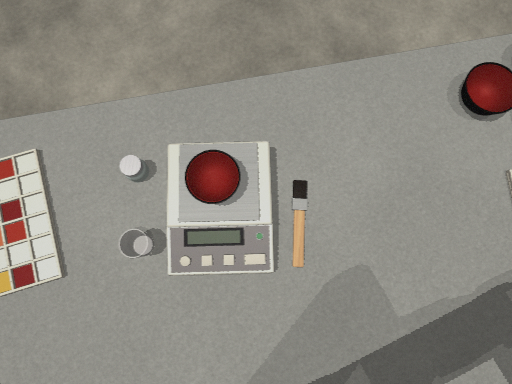

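View pics/wrist0.png

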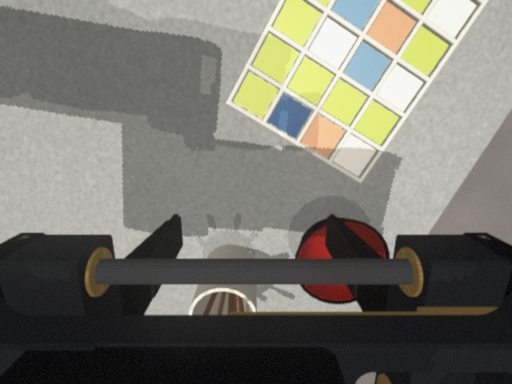

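The top view shows the scale with its keys near row 260: power at column 185, unit 207, print 229, tare 255. The bowl is at (212,177), the jar (132,167), the tumbler (136,244) and the brush (300,225). Next I'll measure the keys.

```bash
cat > h.py <<'E'
from plant import *
import cv2,numpy as np
def ray(n,uv,z):
    c=camera_info(n);K,R,t=map(np.array,(c['K'],c['R'],c['t']))
    C=-R.T@t; d=R.T@np.linalg.inv(K)@np.array([uv[0],uv[1],1.]); return C+d*(z-C[2])/d[2]
def proj(n,X):
    c=camera_info(n);K,R,t=map(np.array,(c['K'],c['R'],c['t']))
    p=K@(R@np.array(X)+t); return p[:2]/p[2]
E
python3 - <<'E'
from h import *
im=cv2.imread('pics/top0.png')
roi=im[248:275,172:272]; hsv=cv2.cvtColor(roi,cv2.COLOR_BGR2HSV)
m=((hsv[...,2]>150)).astype(np.uint8)
n,l,s,c=cv2.connectedComponentsWithStats(m)
P=[]
for i in range(1,n):
    if s[i,4]>30:
        uv=c[i]+[172,248]; X=ray('top',uv,0.053); print(uv.round(1),s[i],X.round(4), 'scene',proj('scene',X).round(1)); P.append(X)
cv2.imwrite('pics/k0.png',cv2.resize(im[130:290,100:330],None,fx=3.4,fy=3.4,interpolation=cv2.INTER_CUBIC))
s=cv2.imread('pics/scene0.png')
cv2.imwrite('pics/s0.png',cv2.resize(s[150:290,190:370],None,fx=4,fy=4,interpolation=cv2.INTER_CUBIC))
E
```

```text
[231.  269.5] [  0   0 100  27 334] [0.513  0.1197 0.053 ] scene [297.5 173.5]
[206.1 260.2] [ 29   7  11  11 117] [0.5405 0.1667 0.053 ] scene [309.3 186.6]
[228.  259.5] [ 51   7  11  10 110] [0.5338 0.1224 0.053 ] scene [295.1 178.8]
[254.1 258.9] [ 72   6  22  11 223] [0.5255 0.0695 0.053 ] scene [278.9 169.7]
[184.3 260.7] [ 7  8 11 10 86] [0.5475 0.211  0.053 ] scene [323.9 194.8]
```

View pics/k0.png

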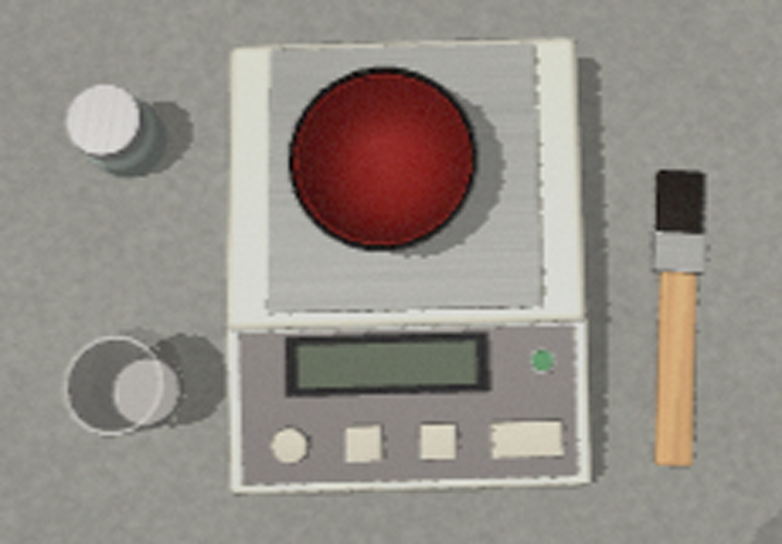

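View pics/s0.png

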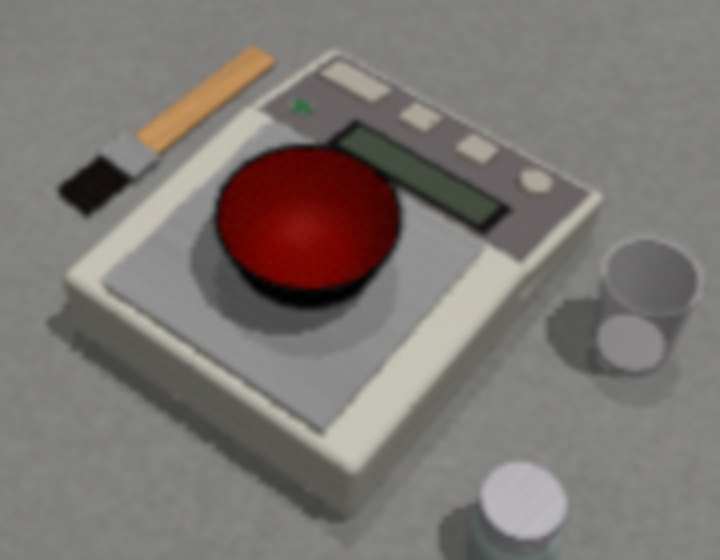

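```bash
cat >> h.py <<'E'
from scipy.spatial.transform import Rotation as Ro
# key tops measured (top cam, z=.053): fit scale pose with given offsets
P=np.array([[.5475,.211],[.5405,.1667],[.5338,.1224],[.5255,.0695]])
ly=np.array([.072,.027,-.018,-.071])
d=np.polyfit(ly,P,1); yh=np.r_[d[0]/np.linalg.norm(d[0]),0]; mid=P.mean(0)-ly.mean()*yh[:2]
xh=np.array([yh[1],-yh[0],0]); a=np.radians(12); N=-np.sin(a)*xh+np.array([0,0,np.cos(a)])
KEY={k:np.r_[mid+l*yh[:2],.053] for k,l in zip(['power','unit','print','tare'],ly)}
RT=Ro.from_matrix(np.c_[np.cross(-yh,-N),-yh,-N])
def tcp_for(k,h): return KEY[k]+(h+nose_length if not callable(nose_length) else h+nose_length())*N
def rel(pos,R=RT):
    o=get_obs();Rc=Ro.from_quat(o['orientation'])
    return Rc.inv().apply(np.array(pos)-o['tcp_pos']).round(4),(Rc.inv()*R).as_rotvec().round(4)
E
python3 - <<'E'
from h import *
print('scale len ratio',np.linalg.norm(d[0]),'res mm',1e3*(P-(mid+ly[:,None]*yh[:2])).round(4),'yaw',np.degrees(np.arctan2(xh[1],xh[0])))
print(KEY, RT.as_quat())
print(rel(tcp_for('power',.06)))
o=get_obs();print(rel([.46,-.3,.23],Ro.from_quat(o['orientation'])))
print('from mid w/ final rot', RT.inv().apply(tcp_for('power',.06)-np.array([.46,-.3,.23])))
# pan front edge / bowl check
org=mid+.11*xh[:2]; print('origin',org,'pan centre',org+.05*xh[:2], 'bowl rim', ray('top',(212.5,176.5),.124))
E
```

```text
scale len ratio 1.0010019806220731 res mm [[ 0.  -0.1]
 [-0.1  0.1]
 [ 0.1  0.3]
 [-0.1 -0.3]] yaw -8.815829838333205
{'power': array([0.54747649, 0.21107893, 0.053     ]), 'unit': array([0.54057984, 0.16661056, 0.053     ]), 'print': array([0.53368319, 0.12214219, 0.053     ]), 'tare': array([0.52556047, 0.06976832, 0.053     ])} [ 0.99158024 -0.07643573  0.10421928  0.00803372]
(array([ 0.5734, -0.6006,  0.1033]), array([-0.0612,  0.2037,  0.5744]))
(array([ 0.2964, -0.1625, -0.0046]), array([0., 0., 0.]))
from mid w/ final rot [-0.02886204 -0.51844763  0.10381947]
origin [0.64514232 0.12307106] pan centre [0.69455163 0.11540812] bowl rim [0.69433751 0.12154978 0.124     ]
```

send_rows(deltas=[[0.03, -0.016, 0, 0, 0, 0, 0], [0.03, -0.016, 0, 0, 0, 0, 0], [0.03, -0.016, 0, 0, 0, 0, 0], [0.03, -0.016, 0, 0, 0, 0, 0], [0.03, -0.016, 0, 0, 0, 0, 0]], squeeze=10)

```text
clock: 0.78
tcp_pos: [0.361, -0.4345, 0.2255]
orientation: [0.978, 0.21, -0.0, -0.0]
ft_force: [-0.1, -0.4, -0.1]
width: 0.53
```

send_rows(deltas=[[0.03, -0.016, 0, 0, 0, 0, 0], [0.03, -0.016, 0, 0, 0, 0, 0], [0.03, -0.016, 0, 0, 0, 0, 0], [0.03, -0.016, 0, 0, 0, 0, 0], [0.03, -0.016, 0, 0, 0, 0, 0]])

```text
clock: 1.4
tcp_pos: [0.4649, -0.2999, 0.2255]
orientation: [0.978, 0.21, -0.0, -0.0]
ft_force: [0.1, -0.6, 0.2]
width: 0.027
```

send_rows(deltas=[[0, 0, 0, -0.0122, 0.0407, 0.1149, 0], [0, 0, 0, -0.0122, 0.0407, 0.1149, 0], [0, 0, 0, -0.0122, 0.0407, 0.1149, 0], [0, 0, 0, -0.0122, 0.0407, 0.1149, 0], [0, 0, 0, -0.0122, 0.0407, 0.1149, 0]])

```text
clock: 2.02
tcp_pos: [0.4643, -0.301, 0.2255]
orientation: [0.991, -0.078, 0.105, 0.008]
ft_force: [0.4, 0.1, 0.2]
width: 0.006
```

```bash
python3 -c "
from h import *
print(rel(tcp_for('power',.06)),get_obs()['ft_force'],get_obs()['clock'])"
```

```text
(array([-0.0343, -0.5187,  0.098 ]), array([ 0.0008, -0.0012, -0.0038])) [0.36121267 0.13769912 0.21499129] 2.025
```

send_rows(deltas=[[-0.003, -0.046, 0, 0, 0, 0, 0], [-0.003, -0.046, 0, 0, 0, 0, 0], [-0.003, -0.046, 0, 0, 0, 0, 0], [-0.003, -0.046, 0, 0, 0, 0, 0], [-0.003, -0.046, 0, 0, 0, 0, 0]])

```text
clock: 2.65
tcp_pos: [0.4851, -0.07, 0.2224]
orientation: [0.992, -0.077, 0.104, 0.008]
ft_force: [0.7, -0.4, -0.0]
width: 0.007
```

send_rows(deltas=[[-0.003, -0.046, 0.01, 0, 0, 0, 0], [-0.003, -0.046, 0.01, 0, 0, 0, 0], [-0.003, -0.046, 0.01, 0, 0, 0, 0], [-0.003, -0.046, 0.01, 0, 0, 0, 0], [-0.003, -0.046, 0.01, 0, 0, 0, 0]])

```text
clock: 3.28
tcp_pos: [0.5162, 0.1581, 0.1698]
orientation: [0.992, -0.076, 0.104, 0.008]
ft_force: [1.0, -0.8, 0.1]
width: 0.005
```

```bash
python3 -c "
from h import *
print(rel(tcp_for('power',.03)),get_obs()['ft_force'],get_obs()['clock'])
for n in ['top','wrist']: cv2.imwrite('pics/%s1.png'%n,read_camera(n)[:,:,::-1])"
```

```text
(array([-0.002 , -0.0572,  0.078 ]), array([ 0.0007, -0.0002,  0.0002])) [ 0.95437747 -0.80761462  0.12389057] 3.275
```

View pics/top1.png

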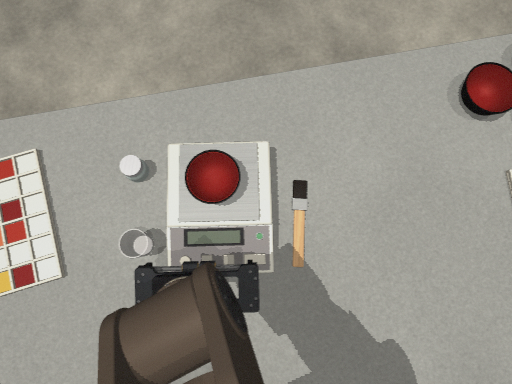

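View pics/wrist1.png

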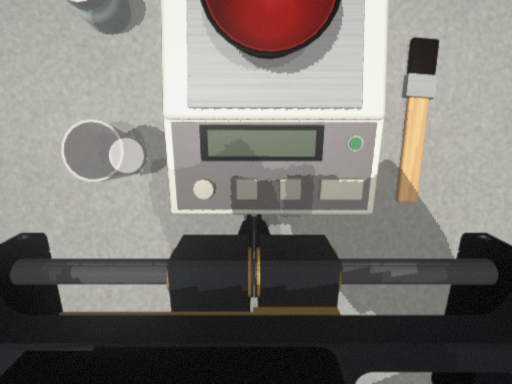

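The tumbler, bowl, jar and brush have not moved. The wrist view shows the keys near row 189, with power at column 203, unit 247, print 291 and tare 341. The shut fingertip is at about (255,215). Next I'll shift over the power key and cross-check from the wrist camera.

send_rows(deltas=[[-0.001, -0.02, 0.01, 0, 0, 0, 0], [-0.001, -0.02, 0.01, 0, 0, 0, 0], [0, -0.017, 0.01, 0, 0, 0, 0], [0, 0, 0.01, 0, 0, 0, 0], [0, 0, 0, 0, 0, 0, 0]])

```text
clock: 4.0
tcp_pos: [0.5308, 0.2109, 0.1299]
orientation: [0.992, -0.077, 0.103, 0.009]
ft_force: [0.4, -0.6, -0.6]
width: 0.005
```

```bash
python3 - <<'E'
from h import *
o=get_obs(); print(rel(tcp_for('power',.02)),o['ft_force'],o['tcp_pos'])
im=read_camera('wrist')[:,:,::-1].copy(); cv2.imwrite('pics/wrist2.png',im)
c=camera_info('wrist');K=np.array(c['K']);H=np.array(c['hand_eye'])
Rc=Ro.from_quat(o['orientation']).as_matrix()
Rw=Rc@H[:3,:3]; C=Rc@H[:3,3]+o['tcp_pos']
for k,X in KEY.items():
    p=K@(Rw.T@(X-C)); print(k,(p[:2]/p[2]).round(1))
tip=K@(H[:3,:3].T@(np.array([0,0,.011])-H[:3,3])); print('tip',tip[:2]/tip[2])
E
```

```text
(array([ 0.0001, -0.0028,  0.0476]), array([ 0.0016,  0.0014, -0.    ])) [ 0.35573046 -0.59150199 -0.55170788] [0.53084816 0.21090105 0.12986239]
power [251.4 199.7]
unit [301.7 199.6]
print [352.  199.6]
tare [411.3 199.5]
tip [254.89011123 230.47746464]
```

View pics/wrist2.png

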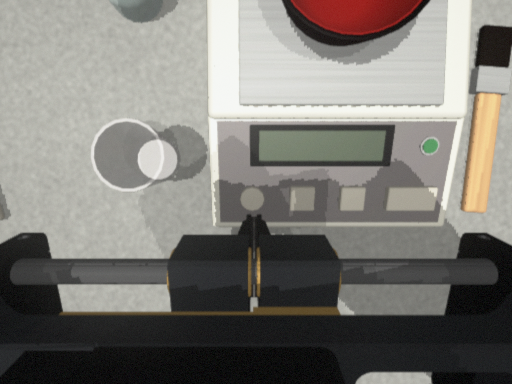

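Predicted and seen key pixels agree within 1 px in the wrist view. I'll go down to about 6 mm above the power key.

send_rows(deltas=[[0, -0.003, 0.02, 0, 0, 0, 0], [0, 0, 0.02, 0, 0, 0, 0], [0, 0, 0.015, 0, 0, 0, 0], [0, 0, 0.0066, 0, 0, 0, 0], [0, 0, 0, 0, 0, 0, 0]])

```text
clock: 4.68
tcp_pos: [0.5444, 0.2125, 0.0703]
orientation: [0.992, -0.077, 0.104, 0.008]
ft_force: [-0.3, 0.5, -1.1]
width: 0.004
```

```bash
python3 - <<'E'
from h import *
for i in range(3):
  o=get_obs(); print(rel(tcp_for('power',.0)),o['ft_force'].round(2),o['tcp_pos'],o['clock'])
cv2.imwrite('pics/scene3.png',cv2.resize(read_camera('scene')[140:260,200:380,::-1],None,fx=4,fy=4,interpolation=cv2.INTER_CUBIC))
for i in range(2):
  o=get_obs(); print(rel(tcp_for('power',.0)),o['ft_force'].round(2),o['tcp_pos'],o['clock'])
E
```

```text
(array([-0.0004,  0.001 ,  0.0066]), array([ 0.0009,  0.0002, -0.0001])) [-0.26  0.51 -1.09] [0.54437728 0.21252968 0.0702878 ] 4.675
(array([-0.0004,  0.001 ,  0.0066]), array([ 0.0009,  0.0002, -0.0001])) [-0.26  0.51 -1.09] [0.54437728 0.21252968 0.0702878 ] 4.675
(array([-0.0004,  0.001 ,  0.0066]), array([ 0.0009,  0.0002, -0.0001])) [-0.26  0.51 -1.09] [0.54437728 0.21252968 0.0702878 ] 4.675
(array([-0.0005,  0.0011,  0.0069]), array([ 0.0006, -0.0003, -0.    ])) [-0.41 -0.46 -0.11] [0.54440948 0.21267872 0.07063219] 4.725
(array([-0.0005,  0.0011,  0.0069]), array([ 0.0006, -0.0003, -0.    ])) [-0.41 -0.46 -0.11] [0.54440948 0.21267872 0.07063219] 4.725
```

View pics/scene3.png

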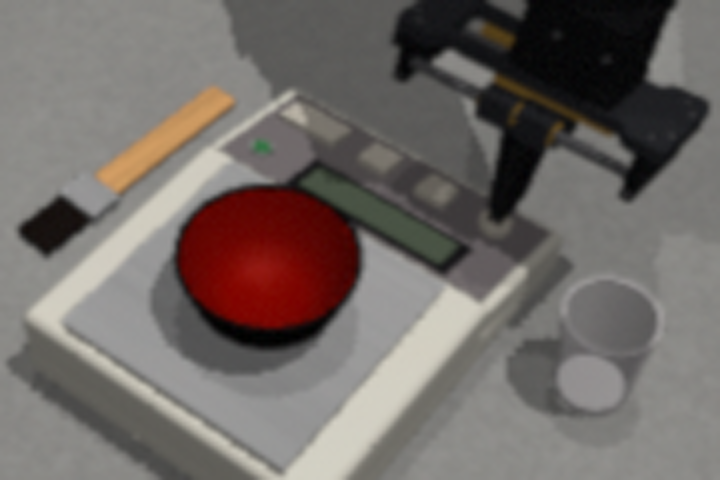

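The fingertip is right above the power key at about (497,218) in this enlarged view, and nothing else has been touched. I'll now lower it gently in steps, averaging the force.

send_rows(deltas=[[0, 0.001, 0.003, 0, 0, 0, 0], [0, 0, 0.003, 0, 0, 0, 0], [0, 0, 0.001, 0, 0, 0, 0], [0, 0, 0.001, 0, 0, 0, 0], [0, 0, 0, 0, 0, 0, 0]])

```text
clock: 5.35
tcp_pos: [0.5459, 0.2115, 0.0626]
orientation: [0.992, -0.076, 0.104, 0.008]
ft_force: [-0.5, -0.5, 2.4]
width: 0.004
```

```bash
cat > m.py <<'E'
from h import *
import sys
def avg(k,n=6):
    F=[];Q=[]
    for i in range(n):
        o=get_obs();F.append(o['ft_force']@N);Q.append(RT.inv().apply(o['tcp_pos']-tcp_for(k,0))*1e3)
        if i<n-1: read_camera('top')
    print('t',o['clock'],'Fn',np.mean(F).round(2),np.round(F,1),'off mm (x,y,depth)',np.mean(Q,0).round(2),'ft',o['ft_force'].round(1))
avg(sys.argv[1])
E
python3 m.py power
```

```text
t 5.6 Fn 2.18 [2.4 2.2 2.5 1.5 2.3 2.1] off mm (x,y,depth) [ 0.41 -0.18  1.24] ft [-0.6 -0.7  2.1]
```

Contact is at 2.2 N with about 1.3 mm of travel, so the height model holds. I'll press a further 2.2 mm.

send_rows(deltas=[[0, 0, 0.001, 0, 0, 0, 0], [0, 0, 0.001, 0, 0, 0, 0], [0, 0, 0.0002, 0, 0, 0, 0], [0, 0, 0, 0, 0, 0, 0], [0, 0, 0, 0, 0, 0, 0]])

```text
clock: 6.22
tcp_pos: [0.5464, 0.2114, 0.0604]
orientation: [0.992, -0.076, 0.104, 0.008]
ft_force: [-0.5, -0.5, 3.8]
width: 0.003
```

```bash
python3 m.py power
```

```text
t 6.475 Fn 3.91 [3.8 3.9 3.8 4.6 3.4 3.9] off mm (x,y,depth) [ 0.41 -0.18  3.49] ft [ 0.6 -1.4  4.1]
```

Power key pressed: 3.5 mm depth at 3.9 N. I'll release it, move 45 mm to the unit key and come down to just above it.

send_rows(deltas=[[0, 0, -0.005, 0, 0, 0, 0], [0, 0, -0.015, 0, 0, 0, 0], [0, 0.02, 0, 0, 0, 0, 0], [0, 0.025, 0, 0, 0, 0, 0], [0, 0, 0, 0, 0, 0, 0]])

```text
clock: 7.1
tcp_pos: [0.5349, 0.1667, 0.0806]
orientation: [0.992, -0.077, 0.104, 0.008]
ft_force: [1.0, -0.5, -0.3]
width: 0.006
```

```bash
python3 m.py unit
```

```text
t 7.35 Fn -0.34 [-0.5 -0.4 -0.7  0.5 -0.9 -0. ] off mm (x,y,depth) [  0.42  -0.35 -16.95] ft [-0.6 -0.2 -0.1]
```

send_rows(deltas=[[0, 0, 0.008, 0, 0, 0, 0], [0, 0, 0.006, 0, 0, 0, 0], [0, 0, 0.002, 0, 0, 0, 0], [0, 0, 0.001, 0, 0, 0, 0], [0, 0, 0.001, 0, 0, 0, 0]])

```text
clock: 7.98
tcp_pos: [0.5388, 0.167, 0.0623]
orientation: [0.992, -0.076, 0.104, 0.008]
ft_force: [-1.9, 1.0, 2.3]
width: 0.005
```

```bash
python3 m.py unit
```

```text
t 8.225 Fn 2.33 [2.7 2.8 2.1 2.3 2.2 1.8] off mm (x,y,depth) [ 0.17 -0.12  1.45] ft [-2.   0.3  1.5]
```

send_rows(deltas=[[0, 0, 0.001, 0, 0, 0, 0], [0, 0, 0.001, 0, 0, 0, 0], [0, 0, 0, 0, 0, 0, 0], [0, 0, 0, 0, 0, 0, 0], [0, 0, 0, 0, 0, 0, 0]])

```text
clock: 8.85
tcp_pos: [0.5394, 0.1669, 0.0604]
orientation: [0.992, -0.076, 0.104, 0.008]
ft_force: [-2.4, -0.9, 3.6]
width: 0.005
```

```bash
python3 m.py unit
```

```text
t 9.1 Fn 3.99 [4.  4.1 4.  3.9 4.  3.9] off mm (x,y,depth) [ 0.3  -0.13  3.5 ] ft [-2.6  0.2  3.4]
```

Unit key pressed: 3.5 mm at 4.0 N. I'll release it and carry the tip over the print key, about 25 mm up, to the tare key.

send_rows(deltas=[[0, 0, -0.005, 0, 0, 0, 0], [0, 0, -0.025, 0, 0, 0, 0], [0, 0.03, 0, 0, 0, 0, 0], [0, 0.04, 0, 0, 0, 0, 0], [0, 0.028, 0, 0, 0, 0, 0]])

```text
clock: 9.72
tcp_pos: [0.5184, 0.0699, 0.0902]
orientation: [0.992, -0.077, 0.105, 0.008]
ft_force: [-0.1, -0.2, -0.2]
width: 0.006
```

```bash
python3 m.py tare
```

```text
t 9.975 Fn -0.3 [-0.2 -1.  -0.1  0.1 -0.7  0.2] off mm (x,y,depth) [  0.79   0.91 -26.8 ] ft [ 0.2 -0.4  0.3]
```

send_rows(deltas=[[-0.001, -0.001, 0.012, 0, 0, 0, 0], [0, 0, 0.01, 0, 0, 0, 0], [0, 0, 0.004, 0, 0, 0, 0], [0, 0, 0.001, 0, 0, 0, 0], [0, 0, 0.001, 0, 0, 0, 0]])

```text
clock: 10.6
tcp_pos: [0.523, 0.0714, 0.0622]
orientation: [0.992, -0.076, 0.104, 0.008]
ft_force: [-2.9, 1.0, 2.5]
width: 0.004
```

```bash
python3 m.py tare
```

```text
t 10.85 Fn 2.6 [3.1 2.7 3.  1.5 2.6 2.7] off mm (x,y,depth) [-0.76 -1.17  1.32] ft [-2.3  1.   2.3]
```

send_rows(deltas=[[0, 0, 0.001, 0, 0, 0, 0], [0, 0, 0.001, 0, 0, 0, 0], [0, 0, 0, 0, 0, 0, 0], [0, 0, 0, 0, 0, 0, 0], [0, 0, 0, 0, 0, 0, 0]])

```text
clock: 11.48
tcp_pos: [0.5235, 0.0712, 0.0603]
orientation: [0.992, -0.076, 0.104, 0.008]
ft_force: [-3.2, 0.7, 2.9]
width: 0.005
```

```bash
python3 m.py tare
```

```text
t 11.725 Fn 3.77 [3.6 4.  3.9 3.  4.  4.1] off mm (x,y,depth) [-0.69 -1.14  3.42] ft [-2.7  0.6  3.6]
```

Tare key pressed: 3.4 mm at 3.8 N. I'll release it and back off.

send_rows(deltas=[[0, 0, -0.005, 0, 0, 0, 0], [0, 0, -0.025, 0, 0, 0, 0], [0, 0, -0.04, 0, 0, 0, 0], [-0.03, 0, -0.04, 0, 0, 0, 0], [-0.03, 0.03, -0.03, 0, 0, 0, 0]])

```text
clock: 12.35
tcp_pos: [0.4318, 0.0557, 0.1862]
orientation: [0.992, -0.075, 0.105, 0.008]
ft_force: [-0.3, -1.3, 0.7]
width: 0.003
```

send_rows(deltas=[[0, 0.05, 0, 0, 0, 0, 0], [0, 0.05, 0, 0, 0, 0, 0], [0, 0.05, 0, 0, 0, 0, 0], [0, 0.05, 0, 0, 0, 0, 0], [0, 0, 0, 0, 0, 0, 0]])

```text
clock: 12.98
tcp_pos: [0.4014, -0.1455, 0.1852]
orientation: [0.991, -0.079, 0.105, 0.009]
ft_force: [0.7, 0.8, -0.3]
width: 0.002
```

```bash
python3 - <<'E'
from h import *
a=cv2.imread('pics/top0.png'); b=read_camera('top')[:,:,::-1].copy()
s=read_camera('scene')[:,:,::-1].copy()
o=get_obs();print(o['clock'],o['ft_force'].round(2),o['tcp_pos'])
f=lambda i:cv2.resize(i[130:290,100:330],None,fx=3,fy=3,interpolation=cv2.INTER_CUBIC)[:290*2]
cv2.imwrite('pics/top9.png',f(b))
s0=cv2.imread('pics/scene0.png')
g=lambda i:cv2.resize(i[150:300,190:370],None,fx=2.2,fy=2.2,interpolation=cv2.INTER_CUBIC)
cv2.imwrite('pics/scene9.png',np.hstack([g(s0),g(s)]))
def red(i):
    h=cv2.cvtColor(i,cv2.COLOR_BGR2HSV); m=((h[...,1]>150)&((h[...,0]<8)|(h[...,0]>172)))[140:215,170:260]; y,x=np.nonzero(m); return x.mean()+170,y.mean()+140
print('bowl',red(a),red(b))
E
```

```text
13.075 [ 1.21  0.32 -0.77] [ 0.40138681 -0.14273531  0.18497154]
bowl (np.float64(212.04125177809388), np.float64(176.36462778568043)) (np.float64(212.05270655270655), np.float64(176.4102564102564))
```

View pics/top9.png

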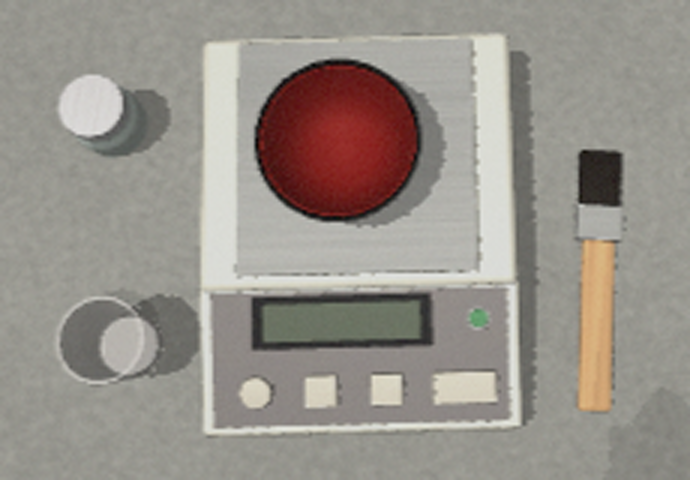

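View pics/scene9.png

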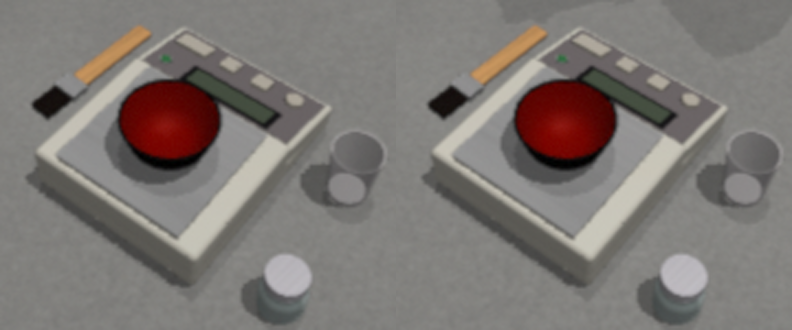

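Both views match the pictures from the start. All four keys are up in a row at (255–465, ~390), and the bowl, jar, tumbler and brush are unmoved. The arm is clear, so I'm handing in.

```bash
python3 -c "
from plant import *
print(finish_job())"
```

```text
the job is handed in; nothing more can be done
None
```

I pressed and released the power, unit and tare keys in that order with the shut fingertip, then handed the job in at about 13 s. The key travel itself couldn't be read, so each press is judged from tip depth and averaged force:

| Key | Depth (mm) | Force (N) |
|---|---|---|
| Power | 3.5 | 3.9 |
| Unit | 3.5 | 4.0 |
| Tare | 3.4 | 3.8 |

All three are past the 2.5 mm that counts as pressed. The tip passed about 27 mm above the print key without touching it.

- **Last pictures:** all the keys look up. The bowl had shifted by less than 0.1 px, and the jar, tumbler and brush matched the first pictures by eye. The arm was clear of everything.
- **Disagreements:** nothing failed. The wrist camera agreed with the measured key positions to within 1 px. Force readings had about 0.5–1 N of noise. The unit and tare presses also showed about 2 N of sideways force, and the tare press was about 1 mm off centre.

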